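# Make up two finishing kits from the bench stock

## Robot

A 7-joint arm with a two-finger parallel gripper is mounted at the origin on a cart in front of the work surface, level with it; the furniture and walls round the work are solid. World frame = base frame: x ahead of the robot, y to its left, z up, the work surface at z = 0. Lengths are in m, angles in rad, forces in N, time in s.
With the tool pointing down it reaches from about 0.425 to 0.925 m from the base axis. Payload 6.8 kg.
Tool frame: the origin (TCP) lies midway between the tips of the shut fingers; the grasp point (between the pads) lies bot.grip_point_offset behind it (bot.grip_point_offset is the distance from the TCP to the grasp point, in m); z points along the fingers, y is the line along which they close (so a half turn about z gives the same grasp; the last joint's range is limited). The gripper opens to 85 mm and grips with 20 to 120 N. Pads are 22 mm wide; open, the fingers measure 114 mm over their backs; the gripper's body (76 mm by 85 mm) begins 54 mm behind the grasp point. The pads swing forward as they close: fully open they stand 13 mm farther back than shut.
Start: joints at [1.229, 0.477, 0.022, 1.555, -0.011, 1.109, -0.083], TCP at [0.156, -0.657, 0.231] pointing down, gripper open.
Joint ranges: [-2.96, 2.96], [-0.34, 2.1], [-1.41, 1.46], [0.24, 2.44], [-1.37, 4.51], [0.17, 1.92], [-2.96, 2.96]. Speed limits (rad/s): [2.39, 2.39, 3.14, 3.14, 3.14, 3.14, 3.14].

## Interface

Orientations are given as a unit quaternion [w, x, y, z].
In Python, from station import get_obs, cams, job, bot gives the robot as it stands.
- The arm moves only by the tool arm_command, never from a script. Its argument "rows" is a list that holds one entry, the list of rows, each a list of 5 numbers: the finger opening in mm, from 0 to 85.4, then the shift along the world's x, y, z in units of 60 mm (1.0 is 60 mm), then the turn about the world's z in units of 0.08 rad (1.0 is 0.08 rad). In form: [[[grip, x, y, z, turn], ...]]. A call has exactly 10 rows; each row shifts and turns the commanded pose from where the row before left it; what a row does not reach is not made up. A row lasts 1/8 s, in which the tool goes at most 62.5 mm and 10.7 degrees, less where a joint would pass 70% of its speed; a pose out of reach is approached as far as the arm can. A call with a number of a shift or a turn outside -1 to 1 is refused whole. A call with a gripper value outside its range is refused whole. The fingers move at their own pace and stop on an object; "newtons" is the grip in N (left out, the last holds). Time passes only in rows, so rows that do not move let the fingers close, or fill a call up. It gives the time, the measured TCP pose, the force, the opening and the grip force at its end, in the units of the state.
- get_obs(): the state, without advancing time (a new reading comes with each control period).
- cams.read_camera(name): name is "side" or "top"; returns the picture (420x560x3 uint8, red, green, blue); there is no depth.
- cams.camera_params(name): a dict with "K" (3x3 intrinsics, pixels), "extrinsics" (4x4, takes a point from camera to world coordinates). Camera axes: x right, y down, z forward; pixel columns grow to the right and rows downward; lengths in m; the calibration is good to about 2 mm. A picture is of the moment at which its call begins. camera_params takes no time and is no camera call.
- job.hand_in(): hands the job in; it is judged then, once.
The state is a dict: "t": time; "q": joint angles; "joint_vel": joint speeds; "joint_torque": joint torques, N m; "eef_pos": TCP position; "tool_rot": TCP orientation; "contact_force": force on the tool from outside, world axes, zero at the start; "torque": the same for the moment, N m; "gripper_width": opening from 0.0 (shut) to 1.0 (fully open); "grasp_force": force on a finger pad.
Only numpy, scipy, OpenCV 4.12 (cv2) and the standard library are available. Lean on these libraries where they do the work, as an engineer would, in place of code of your own. Each camera call takes 0.05 s, during which the arm holds its last target. There are 200 camera calls.

## Task

Make up the two finishing kits from the stock in the middle of the bench. The blue board gets the green jar, the small blue pot and the oblong pine test block; the yellow board gets the red jar and the sanding block. Each thing goes in a bay of its own, the two blocks lying flat in the oblong bays and jars and pot upright in the other bays, down on the bay floors with nothing resting on a rib; leave the roll of red tape, the shallow white tub and the small cubic offcut where they stand, and knock nothing over.

Things in the scene. Friction and masses are not known exactly. Their poses are not given: they have to be found in the camera images.
- blue_board: Blue kit board, 268 x 84 x 13 mm. Fixed. Grey bay floors lie 5 mm above the table; ribs 4 mm wide between them, tops at 13 mm. Bays in a row along its x, at y = 0: one oblong bay 100 mm (x) by 76 mm (y), centred at x = -80 mm, and two square bays 76 by 76 mm, centred at x = +12 mm and x = +92 mm. Origin: centre of the underside.
- yellow_board: Yellow kit board, 218 x 94 x 13 mm. Fixed. Grey bay floors lie 5 mm above the table; ribs 4 mm wide between them, tops at 13 mm. Bays in a row along its x, at y = 0: one large oblong bay 130 mm (x) by 86 mm (y), centred at x = -40 mm, and one smaller bay 76 mm (x) by 86 mm (y), centred at x = +67 mm. Origin: centre of the underside.
- green_jar: Jar with a green label and a black lid, round, 45 mm across, 52 mm high. Origin: centre of the underside, z up. Goes to the blue board.
- blue_pot: Small blue pot with a white lid, round, 41 mm across (lid 42), 45 mm high. Origin: centre of the underside, z up. Goes to the blue board.
- pine_block: Oblong bare pine block, the longer of the two pine pieces, 40 mm (its x) by 70 mm (its y) by 30 mm high. Origin: centre of the underside, z up. Goes to the blue board; best gripped across its 40 mm width.
- red_jar: Jar with a red body and a grey lid (the lid is most of what shows from above), round, 52 mm across, 60 mm high. Origin: centre of the underside, z up. Goes to the yellow board.
- sanding_block: Wooden sanding block with a reddish-brown abrasive sheet under it, 63 mm (its x) by 104 mm (its y) by 32 mm high; straight sides over most of the height. Origin: centre of the underside, z up. Goes to the yellow board; gripped across its 63 mm width.
- red_tape: Roll of red adhesive tape lying flat, a ring 56 mm across with an open centre, 18 mm high. Origin: centre of the underside, z up. Stock that is not needed: stays where it stands. 
- white_tub: Broad, shallow, all-white tub with a white lid, round, 69 mm across, 30 mm high. Origin: centre of the underside, z up. Stock that is not needed: stays where it stands. 
- small_offcut: Small, nearly cubic bare pine offcut, 45 mm (its x) by 50 mm (its y) by 36 mm high. Origin: centre of the underside, z up. Stock that is not needed: stays where it stands. 
Not all that is in view belongs to the job. Leave any turquoise look-alike of the blue_pot alone.

How it is judged:
By the outcome, as a careful person would: the job done as asked, in the order asked, and still so for the second after the job is handed in, with the robot touching nothing.
It also fails if it takes over 115 s, if anything falls off the work surface, if the arm or the gripper's body presses on something with over 40 N, if the wrist force passes 120 N, or if a joint passes its speed limit or range.

## Working session

There is one attempt and no reset: what is moved stays moved. The work goes in short steps, Python scripts to look and compute and a tool call to move; the robot and the scene stay as the last step left them, time stands still between calls to the robot, and variables do not carry over. Pictures are saved under pics/ and viewed, at most 14 in all, crops included, and the job is handed in when it is done.

Besides the shell and the picture viewer there is one more tool, called after "Call:" as name([rows], argument=value, ...), one row to a line, values as JSON. arm_command: Moves the arm, as the interface text tells. Its arguments: {"type":"object","properties":{"rows":{"type":"array"},"newtons":{"type":"number"}},"required":["rows"]}

```bash
ls; mkdir -p pics
python3 - <<'E'
from station import get_obs,cams,job,bot
import cv2,numpy as np
o=get_obs();print({k:np.round(v,3).tolist() for k,v in o.items()},bot.grip_point_offset)
for n in("side","top"):
    im=cams.read_camera(n);cv2.imwrite(f"pics/{n}0.png",im[:,:,::-1]);p=cams.camera_params(n);print(n,np.round(p["K"],1).tolist(),np.round(p["extrinsics"],4).tolist())
E
```

```text
pics
{'t': 0.0, 'q': [1.229, 0.478, 0.022, 1.556, -0.011, 1.109, -0.083], 'joint_vel': [-0.001, 0.001, -0.0, -0.001, -0.001, 0.002, -0.001], 'joint_torque': [-0.0, -59.646, 1.608, -28.12, 0.012, 0.009, 0.0], 'eef_pos': [0.156, -0.656, 0.23], 'tool_rot': [-0.001, 0.993, 0.117, -0.0], 'contact_force': [0.56, -0.012, 0.188], 'torque': [0.0, 0.041, -0.057], 'grasp_force': 0.0, 'gripper_width': 0.995} 0.0187
side [[452.0, 0.0, 275.3], [0.0, 452.0, 205.9], [0.0, 0.0, 1.0]] [[0.9989, 0.0399, -0.0238, 0.5866], [0.0415, -0.5345, 0.8442, -1.0684], [0.0209, -0.8442, -0.5356, 0.7922], [0.0, 0.0, 0.0, 1.0]]
top [[388.2, 0.0, 279.3], [0.0, 388.2, 204.2], [0.0, 0.0, 1.0]] [[-0.0135, -0.9842, 0.1764, 0.3634], [-0.9999, 0.0121, -0.0086, 0.1057], [0.0064, -0.1765, -0.9843, 1.0478], [0.0, 0.0, 0.0, 1.0]]
```

View pics/top0.png

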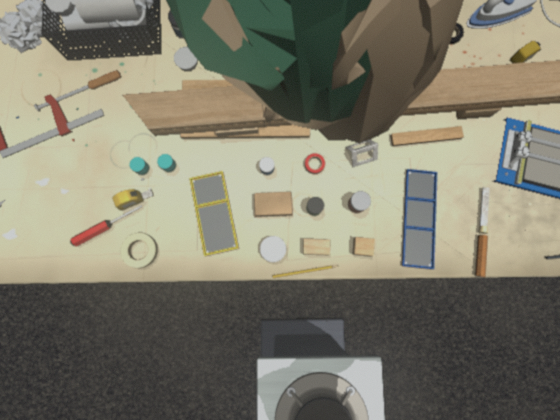

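View pics/side0.png

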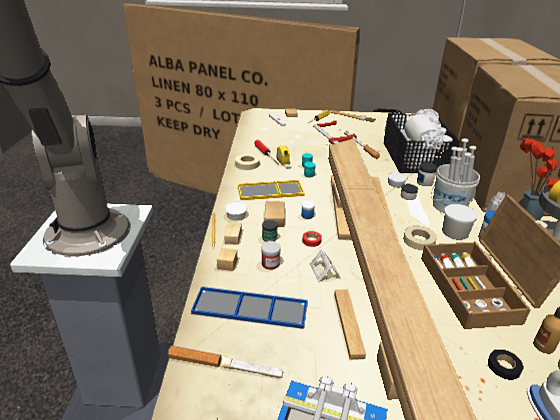

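Candidates (top px): the blue pot is the white lid at (266,165), with turquoise look-alikes at (138,165) and (166,162) and the white tub at (272,249). Pine is the longer piece at (316,246), and the offcut is at (364,246). The green jar is the black lid at (315,205), the red jar is the grey lid at (360,201), the tape is at (315,163), and the sanding block is at (272,204). The yellow board is on the left and the blue board on the right. Next I'll check close crops and segment.

```bash
cat > h.py <<'E'
from station import get_obs,cams,job,bot
import cv2,numpy as np
P={n:cams.camera_params(n) for n in("side","top")}
def ray(n,uv):
    E=np.array(P[n]["extrinsics"]);d=E[:3,:3]@np.linalg.solve(np.array(P[n]["K"]),[uv[0],uv[1],1]);return E[:3,3],d/np.linalg.norm(d)
def plane(n,uv,z):
    o,d=ray(n,uv);return o+d*(z-o[2])/d[2]
def tri(ut,us):
    o1,d1=ray("top",ut);o2,d2=ray("side",us)
    s=np.linalg.lstsq(np.c_[d1,-d2],o2-o1,rcond=None)[0];a,b=o1+s[0]*d1,o2+s[1]*d2
    return (a+b)/2,np.linalg.norm(a-b)
def proj(n,X):
    E=np.linalg.inv(np.array(P[n]["extrinsics"]));c=E[:3,:3]@np.asarray(X)+E[:3,3];u=np.array(P[n]["K"])@c;return u[:2]/u[2]
E
python3 - <<'E'
from h import *
t=cv2.imread("pics/top0.png");s=cv2.imread("pics/side0.png")
cv2.imwrite("pics/tc.png",cv2.resize(t[135:285,185:450],None,fx=3,fy=3,interpolation=cv2.INTER_CUBIC))
cv2.imwrite("pics/sc.png",cv2.resize(s[170:335,180:345],None,fx=3.6,fy=3.6,interpolation=cv2.INTER_CUBIC))
lab=cv2.cvtColor(t,cv2.COLOR_BGR2LAB).astype(float);L=lab-cv2.medianBlur(cv2.cvtColor(t,cv2.COLOR_BGR2LAB),101).astype(float)
bg=np.median(lab[215:235,330:350].reshape(-1,3),0);print(bg)
m=(np.linalg.norm(lab-bg,axis=2)>22).astype(np.uint8);m[:135]=0;m[272:]=0;m[:,:185]=0;m[:,450:]=0
n,_,st,c=cv2.connectedComponentsWithStats(m)
cs,_=cv2.findContours(m,cv2.RETR_EXTERNAL,cv2.CHAIN_APPROX_NONE)
for k in cs:
    if cv2.contourArea(k)>80: 
        r=cv2.minAreaRect(k);print(np.round(r[0],1),np.round(r[1],1),round(r[2],1),cv2.boundingRect(k),plane("top",r[0],0.03).round(3))
E
```

```text
[206. 122. 142.]
[310.6 269.3] [ 5.4 55.3] 83.7 (283, 264, 56, 8) [0.374 0.018 0.03 ]
[314.5 247. ] [18. 29.] 90.0 (300, 238, 30, 19) [0.431 0.006 0.03 ]
[360.8 247.2] [25.7 20.8] 8.1 (349, 236, 25, 24) [ 0.429 -0.115  0.03 ]
[312. 206.] [20. 24.] 90.0 (300, 196, 25, 21) [0.54 0.01 0.03]
[355.7 202.7] [22.9 28.5] 84.8 (341, 191, 30, 24) [ 0.547 -0.107  0.03 ]
[272.5 204. ] [26. 41.] 90.0 (252, 191, 42, 27) [0.547 0.115 0.03 ]
[213.3 213.8] [81.3 36.9] 78.2 (189, 171, 51, 86) [0.522 0.272 0.03 ]
[401.  219.5] [103.  96.] 90.0 (353, 168, 97, 104) [ 0.501 -0.225  0.03 ]
[264.2 168.8] [19.7 11.5] 25.0 (256, 160, 19, 16) [0.644 0.136 0.03 ]
[314.  163.5] [21. 22.] 90.0 (303, 153, 23, 22) [0.657 0.001 0.03 ]
[419.  140.5] [11. 60.] 90.0 (389, 135, 61, 12) [ 0.719 -0.29   0.03 ]
[351. 151.] [32. 56.] 90.0 (323, 135, 57, 33) [ 0.691 -0.101  0.03 ]
[247.5 137. ] [  4. 125.] 90.0 (185, 135, 126, 5) [0.734 0.181 0.03 ]
```

View pics/tc.png

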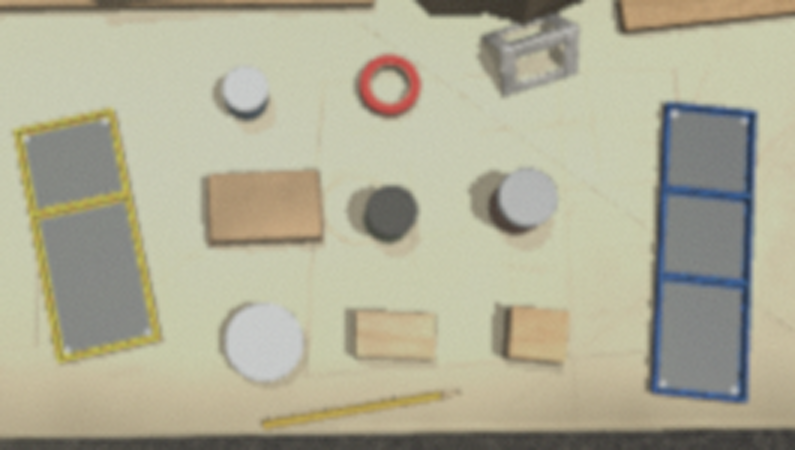

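View pics/sc.png

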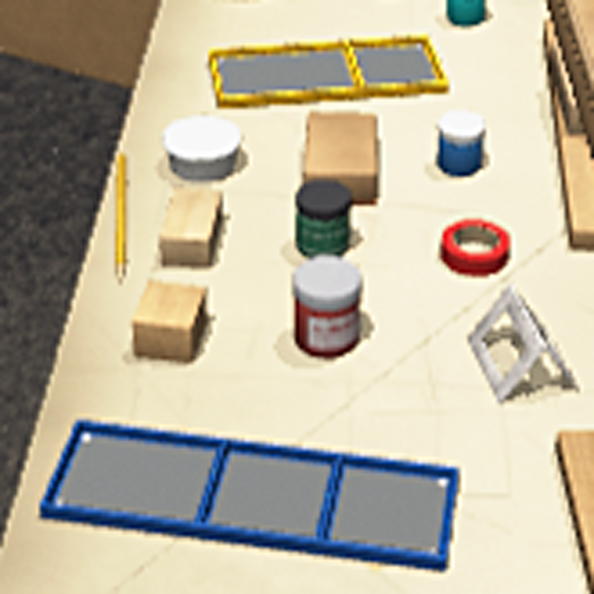

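The crops confirm the choices: blue pot with white lid, tape ring, red and green jars, the longer pine piece at crop (395,335), and the sanding block at (263,207). Now I'll measure by colour masks and triangulate heights.

```bash
cat > m.py <<'E'
from h import *
def blobs(im,kind,roi,amin=60):
    l=cv2.cvtColor(im,cv2.COLOR_RGB2LAB).astype(int);L,a,b=l[...,0],l[...,1]-128,l[...,2]-128
    m={"grey":(abs(a)<6)&(abs(b)<8)&(L>85),"dark":(L<95)&(abs(a)<12)&(abs(b)<14),"wood":(b>19)&(L>95)}[kind].astype(np.uint8)
    k=np.zeros_like(m);x,y,X,Y=roi;k[y:Y,x:X]=m[y:Y,x:X]
    k=cv2.morphologyEx(k,cv2.MORPH_OPEN,np.ones((2,2)))
    return [c for c in cv2.findContours(k,cv2.RETR_EXTERNAL,cv2.CHAIN_APPROX_NONE)[0] if cv2.contourArea(c)>amin]
E
python3 - <<'E'
from m import *
T=cv2.imread("pics/top0.png")[:,:,::-1];S=cv2.imread("pics/side0.png")[:,:,::-1]
for n,im,roi in(("top",T,(185,140,440,272)),("side",S,(190,170,345,335))):
  for kd in("grey","dark","wood"):
    for c in blobs(im,kd,roi):
        r=cv2.minAreaRect(c);M=cv2.moments(c);print(n,kd,np.round([M["m10"]/M["m00"],M["m01"]/M["m00"]],1),"rect",np.round(r[0],1),np.round(r[1],1),round(r[2],1),cv2.boundingRect(c))
t=lambda x,y:(185+x/3-.33,135+y/3-.33)
s=lambda x,y:(180+x/3.6-.36,170+y/3.6-.36)
for nm,a,b in[("blue_pot",(246,90),(461,125)),("green",(390,213),(323,199)),("red",(526,198),(328,277)),
 ("sand fr-left",(207,175),(378,114)),("sand far-right",(319,170),(378,180)),("sand nearL",(209,241),(311,114)),("sand nearR",(323,240),(304,173)),
 ("pine FL",(356,311),(222,191)),("pine FR",(435,313),(211,243)),("pine NL",(355,355),(177,190)),("pine NR",(434,358),(161,236)),
 ("off FR",(569,308),(199,336)),
 ("yb out 1",(15,130),(437,37)),("yb 2",(112,110),(450,88)),("yb 3",(160,340),(218,103)),("yb4",(62,361),(210,50)),
 ("bb 1",(664,103),(460,466)),("bb 2",(755,111),(446,567)),("bb 3",(746,401),(43,514)),("bb4",(650,392),(79,422))]:
    X,e=tri(t(*a),s(*b));print(nm,X.round(4),round(e,4))
E
```

```text
top grey [273.4 249.5] rect [273.5 249.5] [25. 25.] 90.0 (261, 237, 26, 26)
top grey [419.2 248.3] rect [419.2 248.3] [25.7 34.5] 2.7 (406, 231, 27, 36)
top grey [217.2 228. ] rect [217.2 228. ] [43.8 28. ] 78.3 (200, 204, 36, 49)
top grey [420.6 214.5] rect [420.5 214.5] [25. 25.] 90.0 (408, 202, 26, 26)
top grey [316.  206.2] rect [316.  206.5] [17. 16.] 90.0 (308, 198, 17, 18)
top grey [361.  201.7] rect [361.  201.5] [19.1 19.1] 45.0 (351, 192, 21, 21)
top grey [209.8 190. ] rect [209.7 190. ] [22.9 27.3] 78.7 (195, 177, 31, 27)
top grey [421.5 186. ] rect [421.5 185.9] [24.7 24.3] 4.1 (409, 173, 26, 26)
top grey [267.3 166.1] rect [267.5 166.5] [17. 15.] 90.0 (260, 158, 16, 18)
top grey [364.8 154.1] rect [364.4 152.7] [21.8 30.7] 71.6 (347, 141, 32, 27)
top wood [318.8 269.6] rect [316.6 270.1] [ 3.8 33.4] 80.5 (300, 266, 34, 7)
top wood [316.7 247.5] rect [317.5 247. ] [14. 25.] 90.0 (305, 240, 26, 15)
top wood [365.5 247. ] rect [365.4 247. ] [18.7 16.9] 5.2 (356, 238, 20, 19)
top wood [274.  204.2] rect [274.  204.2] [20.9 35.6] 87.5 (256, 194, 37, 22)
top wood [214.2 214.4]
[... 1827 characters left out ...]
6
red [ 0.549  -0.1129  0.0572] 0.0026
sand fr-left [0.5795 0.1653 0.0278] 0.0039
sand far-right [0.5827 0.0648 0.025 ] 0.0024
sand nearL [0.5199 0.1637 0.0261] 0.0036
sand nearR [0.5194 0.0628 0.0302] 0.0046
pine FL [0.4549 0.0348 0.0283] 0.0015
pine FR [ 0.453  -0.0346  0.0259] 0.0025
pine NL [0.4171 0.0366 0.0262] 0.0021
pine NR [ 0.4133 -0.0319  0.0288] 0.0019
off FR [ 0.4565 -0.1519  0.0282] 0.0041
yb out 1 [0.6311 0.3427 0.009 ] 0.0105
yb 2 [0.6464 0.2541 0.0048] 0.0034
yb 3 [0.4329 0.2083 0.0067] 0.0007
yb4 [0.4157 0.2938 0.0137] 0.0017
bb 1 [ 0.6459 -0.2552  0.0101] 0.0038
bb 2 [ 0.6371 -0.3409  0.0052] 0.0009
bb 3 [ 0.373  -0.3105  0.0044] 0.0017
bb4 [ 0.3817 -0.225   0.0072] 0.0013
```

Run:
```python
from h import *
def R(n,a):return print(n,*[np.round(x,4) for x in a])
for n,t,s,z in[("b_obl",(419.2,248.3),(218.1,303.3),.005),("b_12",(420.5,214.5),(255.6,308.2),.005),("b_92",(421.5,186),(288.7,312.2),.005),
 ("y_big",(217.2,228),(259.8,190.6),.005),("y_small",(209.8,190),(290.5,188.4),.005)]:
    X,e=tri(t,s);R(n,[X,e,plane("top",t,z),plane("side",s,z)])
for n,t,z in[("green",(316.1,206.3),.052),("red",(361,201.7),.060),("pot",(267.3,166.1),.045),("pine",(316.8,247.3),.03),("sand",(274,204.2),.032),("tub",(273.4,249.5),.03),("tape",(315.8,163.8),.018),("off",(365.4,247),.036)]:
    R(n,[plane("top",t,z)])
```

```text
b_obl [ 0.4286 -0.2767  0.004 ] 0.006 [ 0.4256 -0.2769  0.005 ] [ 0.4318 -0.2773  0.005 ]
b_12 [ 0.5203 -0.2875  0.0039] 0.0063 [ 0.5171 -0.2875  0.005 ] [ 0.5235 -0.2879  0.005 ]
b_92 [ 0.5998 -0.2964  0.0045] 0.0064 [ 0.5964 -0.2965  0.005 ] [ 0.6029 -0.296   0.005 ]
y_big [0.4909 0.2654 0.0047] 0.0074 [0.4872 0.2648 0.005 ] [0.4945 0.2663 0.005 ]
y_small [0.5959 0.2872 0.0052] 0.0074 [0.5922 0.2866 0.005 ] [0.5995 0.2895 0.005 ]
green [0.5351 0.0011 0.052 ]
red [ 0.5444 -0.1149  0.06  ]
pot [0.6469 0.1274 0.045 ]
pine [4.302e-01 2.000e-04 3.000e-02]
sand [0.5456 0.1108 0.032 ]
tub [0.4259 0.1137 0.03  ]
tape [ 0.6595 -0.0052  0.018 ]
off [ 0.4289 -0.1256  0.036 ]
```

Call:
arm_command([
  [[62, 0.6, 0.6, 0, -0.4], [62, 0.6, 0.9, 0, -0.5], [62, 0.6, 0.9, 0, -0.5], [62, 0.6, 0.9, 0, -0.5], [62, 0.6, 0.9, 0, -0.5], [62, 0.6, 0.9, 0, -0.5], [62, 0.6, 0.9, 0, -0.5], [62, 0.6, 0.9, 0, -0.5], [62, 0.6, 0.9, 0, -0.5], [62, 0.3, 0.5, 0, 0]],
], newtons=40)

```text
t: 1.35
eef_pos: [0.4892, -0.171, 0.2312]
tool_rot: [-0.0, 0.998, -0.057, 0.0]
contact_force: [0.8, 0.4, -0.2]
gripper_width: 0.731
grasp_force: 0.0
```

Call:
arm_command([
  [[62, 0.2, 0.72, 0, 0], [62, 0.2, 0.72, 0, 0], [62, 0.2, 0.72, 0, 0], [62, 0.2, 0.72, 0, 0], [62, 0, 0, -0.7, 0], [62, 0, 0, -0.8, 0], [62, 0, 0, -0.8, 0], [62, 0, 0, -0.8, 0], [62, 0, 0, -0.4, 0], [62, 0, 0, 0, 0]],
])

```text
t: 2.6
eef_pos: [0.5339, -0.0019, 0.0194]
tool_rot: [0.0, 0.998, -0.059, -0.002]
contact_force: [-0.5, -0.3, 0.1]
gripper_width: 0.724
grasp_force: 0.0
```

```bash
cat > shot.py <<'E'
import sys
from h import *
tag=sys.argv[1];a=cams.read_camera("top")[125:280,180:450];b=cams.read_camera("side")[165:345,170:360]
a=cv2.resize(a,None,fx=2.96,fy=2.96);b=cv2.resize(b,None,fx=3.2,fy=3.2)
cv2.imwrite(f"pics/{tag}_t.png",a[:,:,::-1]);cv2.imwrite(f"pics/{tag}_s.png",b[:,:,::-1])
E
python3 shot.py g1; python3 -c "from h import *;print(np.round(get_obs()['q'],2))"
```

```text
[ 0.09  0.56 -0.25  2.02  0.24  0.59 -2.02]
```

View pics/g1_s.png

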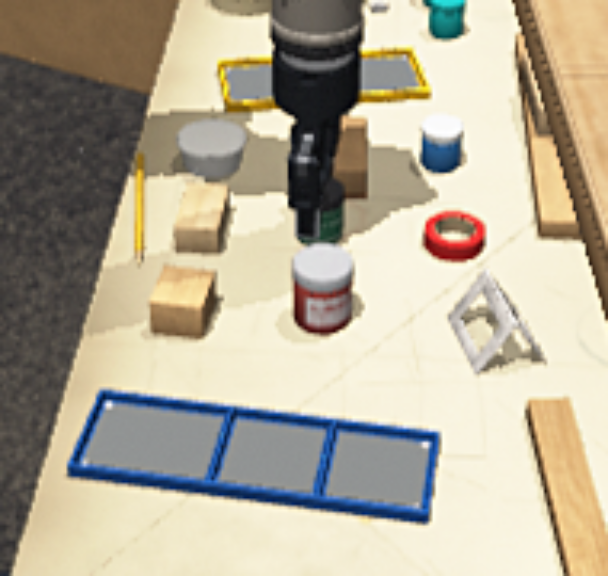

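The fingers straddle the green jar, about 5 mm short in x, so I'll nudge and close.

Call:
arm_command([
  [[62, 0.1, 0.06, 0.05, 0], [62, 0, 0, 0, 0], [30, 0, 0, 0, 0], [30, 0, 0, 0, 0], [30, 0, 0, 0, 0], [30, 0, 0, 0, 0], [30, 0, 0, 0.4, 0], [30, 0, 0, 0.6, 0], [30, 0, 0, 0.7, 0], [30, 0, 0, 0.3, 0]],
])

```text
t: 3.95
eef_pos: [0.5427, 0.0017, 0.1465]
tool_rot: [-0.0, 0.998, -0.059, 0.002]
contact_force: [-0.1, -0.1, -0.9]
gripper_width: 0.506
grasp_force: 40.9
```

Call:
arm_command([
  [[30, -0.05, -0.5, 0, 0], [30, -0.05, -0.73, 0, 0], [30, -0.05, -0.75, 0, 0], [30, -0.05, -0.75, 0, 0], [30, -0.05, -0.75, 0, 0], [30, -0.06, -0.75, 0, 0], [30, -0.05, -0.6, 0, 0], [30, 0, 0, -0.5, 0], [30, 0, 0, -0.8, 0], [30, 0, 0, 0, 0]],
])

```text
t: 5.2
eef_pos: [0.5165, -0.2865, 0.0623]
tool_rot: [-0.002, 0.998, -0.059, -0.004]
contact_force: [-0.5, 0.3, -0.6]
gripper_width: 0.505
grasp_force: 41.2
```

Call:
arm_command([
  [[30, 0.05, 0, -0.2, 0], [30, 0, 0, -0.2, 0], [30, 0, 0, 0, 0], [30, 0, 0, 0, 0], [30, 0, 0, 0, 0], [30, 0, 0, 0, 0], [30, 0, 0, 0, 0], [30, 0, 0, 0, 0], [30, 0, 0, 0, 0], [30, 0, 0, 0, 0]],
])

```text
t: 6.45
eef_pos: [0.5231, -0.288, 0.0423]
tool_rot: [0.0, 0.998, -0.059, -0.0]
contact_force: [-0.1, 0.3, -0.7]
gripper_width: 0.504
grasp_force: 41.2
```

Call:
arm_command([
  [[30, 0, 0, -0.12, 0], [30, 0, 0, -0.1, 0], [30, 0, 0, 0, 0], [30, 0, 0, 0, 0], [62, 0, 0, 0, 0], [62, 0, 0, 0, 0], [62, 0, 0, 0, 0], [62, 0, 0, 0.4, 0], [62, 0, 0, 0.8, 0], [62, 0, 0, 0.8, 0]],
])

```text
t: 7.7
eef_pos: [0.5227, -0.2879, 0.1499]
tool_rot: [-0.0, 0.998, -0.059, -0.001]
contact_force: [0.6, 0.0, 0.9]
gripper_width: 0.726
grasp_force: 0.0
```

Call:
arm_command([
  [[62, 0.2, 0.53, 0, 0], [62, 0.25, 0.8, 0, 0], [62, 0.25, 0.8, 0, 0], [62, 0.25, 0.8, 0, 0], [62, 0.25, 0.8, 0, 0], [62, 0.25, 0.8, 0, 0], [62, 0.25, 0.8, 0, 0], [62, 0.25, 0.8, 0, 0], [62, 0.17, 0.8, 0, 0], [62, 0, 0, 0, 0]],
])

```text
t: 8.95
eef_pos: [0.6499, 0.1344, 0.1489]
tool_rot: [-0.002, 0.998, -0.055, -0.0]
contact_force: [-0.5, -0.6, -0.4]
gripper_width: 0.727
grasp_force: 0.0
```

Call:
arm_command([
  [[62, 0, 0, -0.3, 0], [62, 0, 0, -0.6, 0], [62, 0, 0, -0.7, 0], [62, 0, 0, -0.4, 0], [62, 0, 0, 0, 0], [62, 0, 0, 0, 0], [62, 0, 0, 0, 0], [62, 0, 0, 0, 0], [62, 0, 0, 0, 0], [62, 0, 0, 0, 0]],
])

```text
t: 10.2
eef_pos: [0.6504, 0.1278, 0.0293]
tool_rot: [-0.0, 0.998, -0.059, 0.0]
contact_force: [1.1, -0.7, -0.5]
gripper_width: 0.73
grasp_force: 0.0
```

```bash
python3 shot.py p1; python3 -c "
import cv2,numpy as np
a=cv2.imread('pics/p1_s.png');b=cv2.imread('pics/p1_t.png');h=440
cv2.imwrite('pics/p1.png',np.hstack([cv2.resize(a,(380,360)),cv2.resize(b,(418,240))[0:240]] if 0 else [cv2.resize(a,(380,360)),cv2.copyMakeBorder(cv2.resize(b,(418,240)),0,120,0,0,0)]))"; python3 -c "from h import *;print(np.round(get_obs()['q'],2))"
```

```text
[-0.11  0.7  -0.26  1.71  0.24  0.77 -2.17]
```

View pics/p1.png

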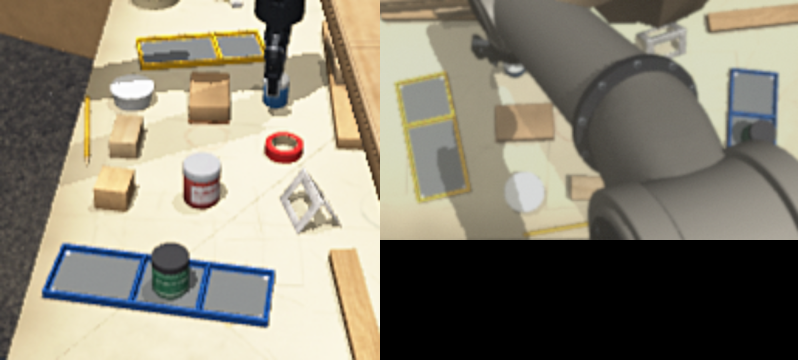

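The green jar stands upright in the middle bay, and the fingers are around the blue pot. Next I lower 8 mm, close and lift.

Call:
arm_command([
  [[62, 0.03, 0, -0.14, 0], [62, 0, 0, 0, 0], [30, 0, 0, 0, 0], [30, 0, 0, 0, 0], [30, 0, 0, 0, 0], [30, 0, 0, 0, 0], [30, 0, 0, 0.4, 0], [30, 0, 0, 0.8, 0], [30, 0, 0, 0.8, 0], [30, 0, 0, 0.2, 0]],
])

```text
t: 11.55
eef_pos: [0.654, 0.1284, 0.1564]
tool_rot: [-0.001, 0.998, -0.059, 0.003]
contact_force: [0.2, 0.1, -1.4]
gripper_width: 0.457
grasp_force: 40.4
```

Call:
arm_command([
  [[30, -0.1, -0.5, 0, 0], [30, -0.1, -0.82, 0, 0], [30, -0.1, -0.82, 0, 0], [30, -0.1, -0.82, 0, 0], [30, -0.1, -0.82, 0, 0], [30, -0.1, -0.82, 0, 0], [30, -0.1, -0.82, 0, 0], [30, -0.1, -0.82, 0, 0], [30, -0.06, -0.82, 0, 0], [30, 0, 0, 0, 0]],
])

```text
t: 12.8
eef_pos: [0.5976, -0.3022, 0.1511]
tool_rot: [0.001, 0.998, -0.063, -0.001]
contact_force: [-0.7, 0.7, 0.0]
gripper_width: 0.452
grasp_force: 40.4
```

Call:
arm_command([
  [[30, 0, 0, -0.4, 0], [30, 0, 0, -0.6, 0], [30, 0, 0, -0.6, 0], [30, 0, 0, -0.3, 0], [30, 0, 0, 0, 0], [30, 0, 0, 0, 0], [30, 0, 0, 0, 0], [30, 0, 0, 0, 0], [30, 0, 0, 0, 0], [30, 0, 0, 0, 0]],
])

```text
t: 14.05
eef_pos: [0.6005, -0.2959, 0.0389]
tool_rot: [0.0, 0.998, -0.059, 0.0]
contact_force: [0.5, -0.1, -0.9]
gripper_width: 0.453
grasp_force: 40.4
```

Call:
arm_command([
  [[30, 0, 0, -0.12, 0], [30, 0, 0, -0.08, 0], [30, 0, 0, 0, 0], [30, 0, 0, 0, 0], [58, 0, 0, 0, 0], [58, 0, 0, 0, 0], [58, 0, 0, 0, 0], [58, 0, 0, 0.4, 0], [58, 0, 0, 0.8, 0], [58, 0, 0, 0.8, 0]],
])

```text
t: 15.3
eef_pos: [0.6003, -0.2957, 0.1478]
tool_rot: [-0.0, 0.998, -0.059, -0.0]
contact_force: [1.1, -0.2, 1.2]
gripper_width: 0.676
grasp_force: 0.0
```

Call:
arm_command([
  [[58, -0.3, 0.5, 0, 1], [58, -0.4, 0.6, 0, 1], [58, -0.4, 0.6, 0, 1], [58, -0.4, 0.6, 0, 1], [58, -0.4, 0.6, 0, 1], [58, -0.4, 0.6, 0, 1], [58, -0.3, 0.6, 0, 1], [58, -0.1, 0.5, 0, 1], [58, 0, 0.3, 0, 1], [58, 0, 0, 0, 1]],
])

```text
t: 16.55
eef_pos: [0.4398, -0.0002, 0.147]
tool_rot: [-0.0, 0.941, 0.338, 0.001]
contact_force: [-0.4, -0.2, -0.0]
gripper_width: 0.679
grasp_force: 0.0
```

```bash
python3 -c "from h import *;o=get_obs();print(np.round(o['q'],2),o['eef_pos'],o['tool_rot'])"
```

```text
[ 0.34  0.25 -0.54  2.15  0.18  0.78 -1.2 ] [ 4.39754542e-01 -2.15778798e-04  1.47018411e-01] [-7.53659350e-05  9.41322144e-01  3.37508649e-01  7.25865759e-04]
```

Call:
arm_command([
  [[58, 0, 0, 0, 1], [58, 0, 0, 0, 1], [58, 0, 0, 0, 1], [58, 0, 0, -0.2, 1], [58, 0, 0, -0.2, 1], [58, 0, 0, -0.2, 1], [58, 0, 0, -0.2, 1], [58, -0.1, 0, -0.2, 1], [58, 0, 0, -0.2, 1], [58, 0, 0, -0.2, 1]],
])

```text
t: 17.8
eef_pos: [0.4338, -0.0019, 0.0622]
tool_rot: [0.0, 0.737, 0.676, 0.0]
contact_force: [-0.6, -0.3, -0.1]
gripper_width: 0.684
grasp_force: 0.0
```

Call:
arm_command([
  [[58, 0, 0, -0.2, 0.4], [58, 0, 0, 0, 0], [58, 0, 0, 0, 0], [58, 0, 0, 0, 0], [58, 0, 0, 0, 0], [58, 0, 0, 0, 0], [58, 0, 0, 0, 0], [58, 0, 0, 0, 0], [58, 0, 0, 0, 0], [58, 0, 0, 0, 0]],
])

```text
t: 19.05
eef_pos: [0.4325, -0.0018, 0.0507]
tool_rot: [-0.0, 0.727, 0.687, 0.0]
contact_force: [-0.3, -0.5, -0.5]
gripper_width: 0.677
grasp_force: 0.0
```

```bash
python3 shot.py k1
```

```text
(no output)
```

View pics/k1_s.png

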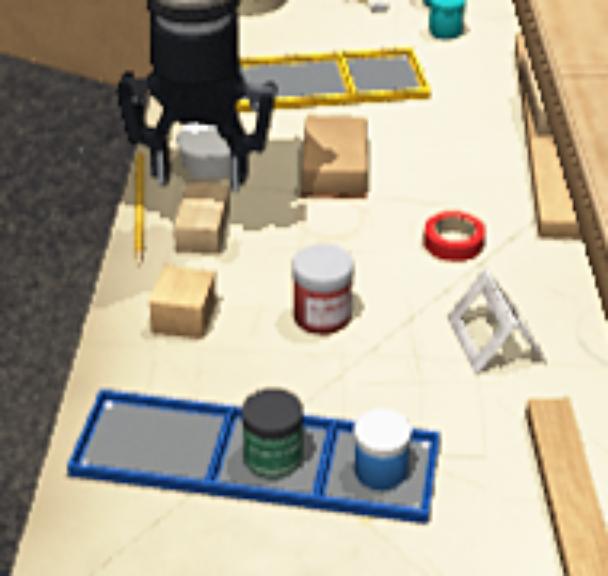

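The green jar and blue pot are both upright in their square bays, and the jaws straddle the pine block.

Call:
arm_command([
  [[58, 0.04, 0.03, -0.34, 0], [58, 0, 0, -0.34, 0], [58, 0, 0, 0, 0], [58, 0, 0, 0, 0], [58, 0, 0, 0, 0], [58, 0, 0, 0, 0], [58, 0, 0, 0, 0], [25, 0, 0, 0, 0], [25, 0, 0, 0, 0], [25, 0, 0, 0, 0]],
])

```text
t: 20.4
eef_pos: [0.4351, -0.0001, 0.0102]
tool_rot: [0.0, 0.727, 0.687, -0.0]
contact_force: [-1.5, 0.4, 6.3]
gripper_width: 0.456
grasp_force: 40.6
```

Call:
arm_command([
  [[25, 0, 0, 0, 0], [25, 0, 0, 0.4, 0], [25, 0, 0, 0.7, 0], [25, 0, 0, 0.8, 0], [25, 0, -0.1, 0.2, -1], [25, 0, -0.2, 0, -1], [25, 0, -0.2, 0, -1], [25, 0, -0.2, 0, -1], [25, 0, -0.2, 0, -1], [25, 0, -0.2, 0, -1]],
])

```text
t: 21.65
eef_pos: [0.4341, -0.0668, 0.1349]
tool_rot: [-0.0, 0.871, 0.492, -0.001]
contact_force: [-0.4, 0.5, -0.2]
gripper_width: 0.458
grasp_force: 40.5
```

Call:
arm_command([
  [[25, 0, -0.35, 0, -1], [25, 0, -0.35, 0, -1], [25, 0, -0.35, 0, -1], [25, 0, -0.35, 0, -1], [25, 0, -0.35, 0, -1], [25, 0, -0.35, 0, -1], [25, 0, -0.35, 0, -1], [25, -0.05, -0.35, 0, -1], [25, -0.05, -0.35, 0, -1], [25, 0, -0.35, 0, -1]],
])

```text
t: 22.9
eef_pos: [0.4285, -0.2774, 0.1359]
tool_rot: [-0.0, 0.993, 0.114, -0.0]
contact_force: [0.3, -0.5, -0.6]
gripper_width: 0.461
grasp_force: 40.5
```

Call:
arm_command([
  [[25, 0, 0, -0.2, -1], [25, 0, 0, -0.3, -1], [25, 0, 0, -0.3, -1], [25, 0, 0, -0.3, -1], [25, 0, 0, -0.3, -0.3], [25, 0, 0, 0, 0], [25, 0, 0, 0, 0], [25, 0, 0, 0, 0], [25, 0, 0, 0, 0], [25, 0, 0, 0, 0]],
])

```text
t: 24.15
eef_pos: [0.4291, -0.2761, 0.0522]
tool_rot: [0.0, 0.998, -0.055, 0.0]
contact_force: [0.4, 0.5, -0.5]
gripper_width: 0.455
grasp_force: 40.5
```

Call:
arm_command([
  [[25, 0, 0, -0.3, 0], [25, 0, 0, -0.2, 0], [25, 0, 0, -0.1, 0], [25, 0, 0, 0, 0], [25, 0, 0, 0, 0], [52, 0, 0, 0, 0], [52, 0, 0, 0, 0], [52, 0, 0, 0.3, 0], [52, 0, 0, 0.8, 0], [70, 0, 0, 0.9, 0]],
])

```text
t: 25.4
eef_pos: [0.4283, -0.2757, 0.1367]
tool_rot: [-0.0, 0.998, -0.055, -0.001]
contact_force: [1.3, -0.6, 0.0]
gripper_width: 0.8
grasp_force: 0.0
```

Call:
arm_command([
  [[70, 0.3, 0.4, 0.2, 0], [70, 0.4, 0.55, 0, 0], [70, 0.4, 0.55, 0, 0], [70, 0.4, 0.55, 0, 0], [70, 0.4, 0.55, 0, 0], [70, 0.07, 0.1, 0, 0], [70, 0, 0, 0, 0], [70, 0, 0, 0, 0], [70, 0, 0, -0.4, 0], [70, 0, 0, -0.6, 0]],
])

```text
t: 26.65
eef_pos: [0.5475, -0.116, 0.0883]
tool_rot: [0.001, 0.998, -0.056, 0.001]
contact_force: [-0.4, -0.5, -0.8]
gripper_width: 0.828
grasp_force: 0.0
```

```bash
python3 shot.py r1
```

```text
(no output)
```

View pics/r1_s.png

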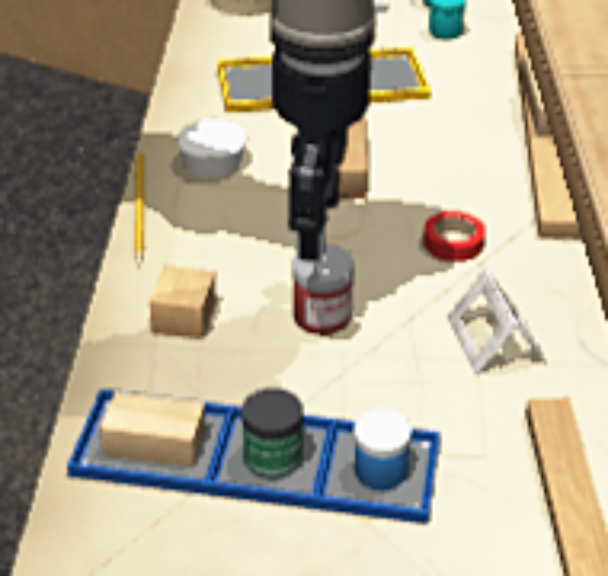

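The pine block lies flat in the oblong bay. On to the red jar.

Call:
arm_command([
  [[70, 0.05, 0.03, -0.1, 0], [70, 0, 0, -0.3, 0], [70, 0, 0, -0.35, 0], [70, 0, 0, -0.2, 0], [70, 0, 0, 0, 0], [70, 0, 0, 0, 0], [30, 0, 0, 0, 0], [30, 0, 0, 0, 0], [30, 0, 0, 0, 0], [30, 0, 0, 0, 0]],
])

```text
t: 28.0
eef_pos: [0.551, -0.1125, 0.0319]
tool_rot: [0.0, 0.998, -0.055, 0.001]
contact_force: [-1.5, 0.1, 6.3]
gripper_width: 0.579
grasp_force: 41.0
```

Call:
arm_command([
  [[30, 0, 0, 0.3, 0], [30, 0, 0, 0.7, 0], [30, 0, 0, 0.9, 0], [30, 0, 0.2, 0.2, 0], [30, 0, 0.6, 0, 0], [30, 0.05, 0.7, 0, 0.8], [30, 0.05, 0.7, 0, 0.8], [30, 0.1, 0.7, 0, 0.8], [30, 0.1, 0.7, 0, 0.8], [30, 0.1, 0.7, 0, 0.8]],
])

```text
t: 29.25
eef_pos: [0.5732, 0.1474, 0.1565]
tool_rot: [0.0, 0.994, 0.106, -0.001]
contact_force: [-0.0, 0.6, -1.8]
gripper_width: 0.577
grasp_force: 42.0
```

Call:
arm_command([
  [[30, 0.1, 0.6, 0, 0], [30, 0.1, 0.6, 0, 0], [30, 0.1, 0.6, 0, 0], [30, 0.05, 0.57, 0, 0], [30, 0, 0, -0.3, 0], [30, 0, 0, -0.6, 0], [30, 0, 0, -0.6, 0], [30, 0, 0, -0.2, 0], [30, 0, 0, 0, 0], [30, 0, 0, 0, 0]],
])

```text
t: 30.5
eef_pos: [0.596, 0.2884, 0.0564]
tool_rot: [-0.0, 0.995, 0.105, 0.001]
contact_force: [0.4, 0.4, -1.5]
gripper_width: 0.582
grasp_force: 42.0
```

Call:
arm_command([
  [[30, 0, 0, 0, 0], [30, 0, 0, 0, 0], [30, 0, 0, 0, 0], [30, 0, 0, 0, 0], [30, 0, 0, 0, 0], [30, 0, 0, 0, 0], [30, 0, 0, 0, 0], [30, 0, 0, 0, 0], [30, 0, 0, 0, 0], [30, 0, 0, 0, 0]],
])

```text
t: 31.75
eef_pos: [0.5951, 0.288, 0.0549]
tool_rot: [0.0, 0.995, 0.105, 0.0]
contact_force: [-0.5, -0.4, -1.8]
gripper_width: 0.582
grasp_force: 42.0
```

Call:
arm_command([
  [[30, 0, 0, -0.15, 0], [30, 0, 0, -0.13, 0], [30, 0, 0, 0, 0], [30, 0, 0, 0, 0], [70, 0, 0, 0, 0], [70, 0, 0, 0, 0], [70, 0, 0, 0, 0], [70, 0, 0, 0.4, 0], [85, 0, 0, 0.8, 0], [85, 0, 0, 0.8, 0]],
])

```text
t: 33.0
eef_pos: [0.5949, 0.2879, 0.1592]
tool_rot: [0.0, 0.994, 0.105, -0.0]
contact_force: [0.3, 0.7, -0.4]
gripper_width: 0.996
grasp_force: 0.0
```

Call:
arm_command([
  [[85, -0.1, -0.3, 0, 1], [85, -0.1, -0.4, 0, 1], [85, -0.1, -0.4, 0, 1], [85, -0.1, -0.4, 0, 1], [85, -0.1, -0.4, 0, 1], [85, -0.1, -0.4, 0, 1], [85, -0.1, -0.4, 0, 1], [85, -0.06, -0.22, 0, 1], [85, 0, 0, 0, 1], [85, 0, 0, 0, 1]],
])

```text
t: 34.25
eef_pos: [0.5496, 0.1124, 0.1583]
tool_rot: [0.0, 0.875, 0.485, 0.0]
contact_force: [-0.4, -0.2, -1.7]
gripper_width: 0.996
grasp_force: 0.0
```

Call:
arm_command([
  [[85, 0, 0, 0, 1], [85, 0, 0, 0, 1], [85, 0, 0, 0, 1], [85, 0, 0, -0.2, 1], [85, 0, 0, -0.3, 1], [85, 0, 0, -0.3, 1], [85, 0, 0, -0.3, 1], [85, 0, 0, -0.3, 0.4], [85, 0, 0, 0, 0], [85, 0, 0, 0, 0]],
])

```text
t: 35.5
eef_pos: [0.5499, 0.1131, 0.0746]
tool_rot: [0.0, 0.696, 0.718, 0.0]
contact_force: [0.4, -0.4, -0.4]
gripper_width: 0.999
grasp_force: 0.0
```

```bash
python3 shot.py s1
```

```text
(no output)
```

View pics/s1_s.png

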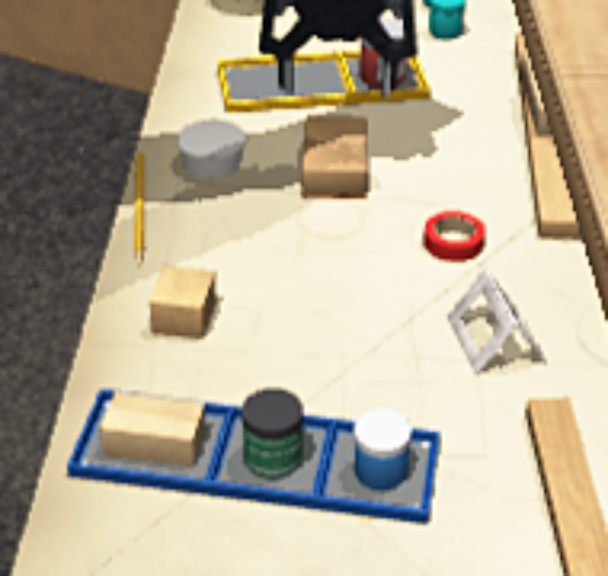

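The jaws are centred on the sanding block (337 vs 336 px), and the red jar stands in the small yellow bay.

Call:
arm_command([
  [[85, 0, 0, -0.4, 0], [85, 0, 0, -0.4, 0], [85, 0, 0, -0.24, 0], [85, 0, 0, -0.1, 0], [85, 0, 0, 0, 0], [85, 0, 0, 0, 0], [50, 0, 0, 0, 0], [50, 0, 0, 0, 0], [50, 0, 0, 0, 0], [50, 0, 0, 0, 0]],
], newtons=60)

```text
t: 36.85
eef_pos: [0.5501, 0.113, 0.0066]
tool_rot: [0.0, 0.696, 0.718, 0.0]
contact_force: [-1.4, -0.5, 5.2]
gripper_width: 0.726
grasp_force: 66.0
```

Call:
arm_command([
  [[50, 0, 0, 0.2, 0], [50, 0, 0, 0.4, 0], [50, 0, 0, 0.7, 0], [50, 0, 0, 0.8, 0], [50, 0, 0, 0.3, 0], [50, 0, 0, 0, -1], [50, 0, 0, 0, -1], [50, 0, 0, 0, -1], [50, 0, 0, 0, -1], [50, 0, 0, 0, -1]],
])

```text
t: 38.1
eef_pos: [0.5488, 0.1125, 0.1492]
tool_rot: [-0.0, 0.826, 0.564, -0.001]
contact_force: [0.2, -0.2, -1.4]
gripper_width: 0.726
grasp_force: 65.5
```

Call:
arm_command([
  [[50, -0.1, 0.2, 0, -1], [50, -0.15, 0.35, 0, -1], [50, -0.15, 0.4, 0, -1], [50, -0.15, 0.4, 0, -1], [50, -0.15, 0.4, 0, -1], [50, -0.15, 0.4, 0, -1], [50, -0.14, 0.39, 0, -1], [50, 0, 0, 0, -1], [50, 0, 0, 0, -1], [50, 0, 0, 0, -1]],
])

```text
t: 39.35
eef_pos: [0.4895, 0.2648, 0.1491]
tool_rot: [0.0, 0.98, 0.198, -0.001]
contact_force: [0.6, -0.0, -1.0]
gripper_width: 0.727
grasp_force: 65.5
```

Call:
arm_command([
  [[50, 0, 0, 0, -1], [50, 0, 0, -0.1, -1], [50, 0, 0, -0.3, -0.46], [50, 0, 0, -0.5, 0], [50, 0, 0, -0.6, 0], [50, 0, 0, -0.2, 0], [50, 0, 0, 0, 0], [50, 0, 0, 0, 0], [50, 0, 0, 0, 0], [50, 0, 0, 0, 0]],
])

```text
t: 40.6
eef_pos: [0.4906, 0.2654, 0.0485]
tool_rot: [-0.0, 0.995, 0.102, 0.001]
contact_force: [0.3, -0.1, -1.2]
gripper_width: 0.721
grasp_force: 65.6
```

```bash
python3 shot.py y1; python3 -c "
import cv2;from h import *
cv2.imwrite('pics/y1.png',cv2.imread('pics/y1_s.png'))"
```

```text
(no output)
```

View pics/y1_s.png

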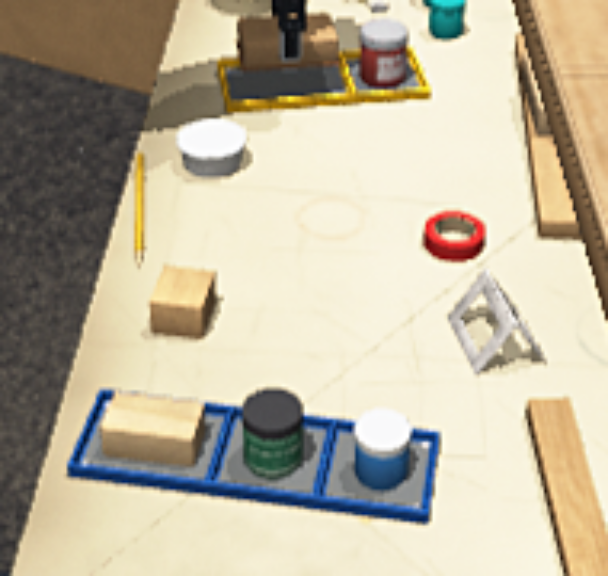

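The block is lined up over the large yellow bay.

Call:
arm_command([
  [[50, 0, 0, -0.2, 0], [50, 0, 0, -0.2, 0], [50, 0, 0, -0.15, 0], [50, 0, 0, -0.05, 0], [50, 0, 0, 0, 0], [50, 0, 0, 0, 0], [50, 0, 0, 0, 0], [50, 0, 0, 0, 0], [50, 0, 0, 0, 0], [50, 0, 0, 0, 0]],
])

```text
t: 41.95
eef_pos: [0.4902, 0.2652, 0.0117]
tool_rot: [-0.0, 0.995, 0.102, 0.0]
contact_force: [-0.4, 0.2, -1.8]
gripper_width: 0.721
grasp_force: 65.8
```

Call:
arm_command([
  [[85, 0, 0, 0, 0], [85, 0, 0, 0, 0], [85, 0, 0, 0, 0], [85, 0, 0, 0, 0], [85, 0, 0, 0.3, 0], [85, 0, 0, 0.8, 0], [85, 0, 0, 0.8, 0], [85, 0, 0, 0.8, 0], [85, 0, 0, 0.4, 0], [85, 0, 0, 0, 0]],
])

```text
t: 43.2
eef_pos: [0.4913, 0.2661, 0.2009]
tool_rot: [-0.001, 0.995, 0.102, 0.003]
contact_force: [-0.6, -0.9, -0.7]
gripper_width: 0.995
grasp_force: 0.0
```

Call:
arm_command([
  [[85, 0, -0.7, 0, 0], [85, 0, -0.8, 0, 0], [85, 0, -0.8, 0, 0], [85, 0, -0.8, 0, 0], [85, 0, -0.8, 0, 0], [85, 0, -0.8, 0, 0], [85, 0, -0.5, 0, 0], [85, 0, 0, 0, 0], [85, 0, 0, 0, 0], [85, 0, 0, 0, 0]],
])

```text
t: 44.45
eef_pos: [0.49, -0.0454, 0.1975]
tool_rot: [-0.0, 0.995, 0.103, -0.0]
contact_force: [-0.3, -0.2, 0.3]
gripper_width: 0.994
grasp_force: 0.0
```

```bash
python3 shot.py f; python3 -c "
import cv2,numpy as np
a=cv2.imread('pics/f_s.png');b=cv2.imread('pics/f_t.png')
cv2.imwrite('pics/f.png',np.hstack([cv2.resize(a,(380,360)),cv2.copyMakeBorder(cv2.resize(b,(418,240)),0,120,0,0,0)]))"
```

```text
(no output)
```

View pics/f_t.png

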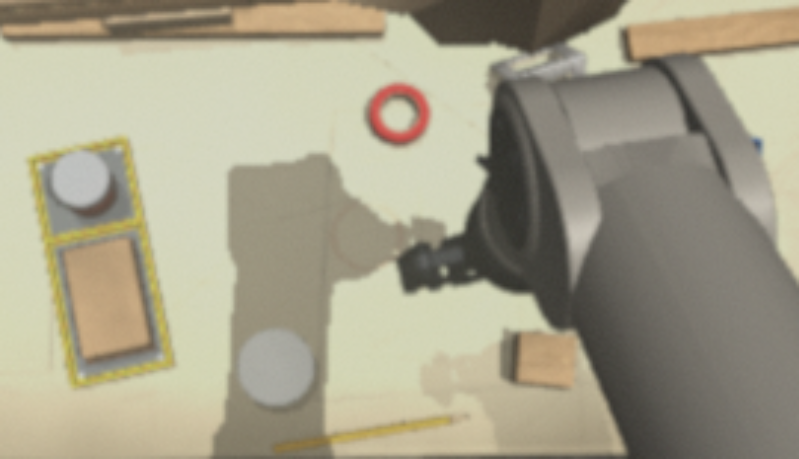

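View pics/f_s.png

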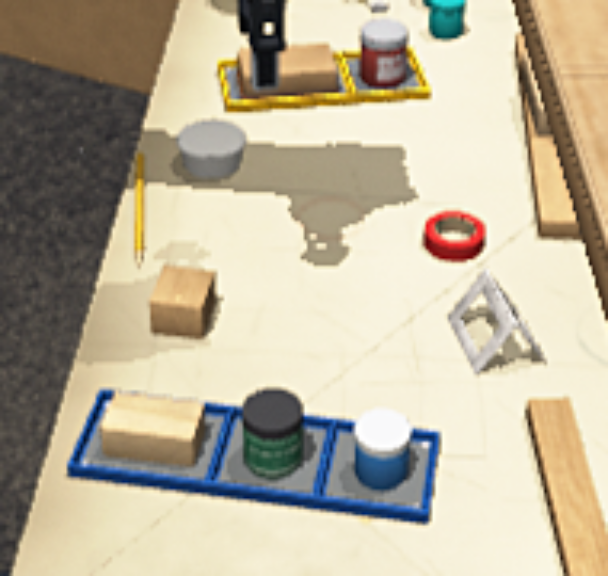

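Both views show all five items inside their bays, with the tub, tape and offcut where they stood and the arm clear, so I'm handing in.

```bash
python3 -c "from station import job;print(job.hand_in())"
```

```text
the job is handed in; nothing more can be done
None
```

Both kits are made up and the job is handed in at about 44.5 s of robot time: green jar, blue pot and pine block on the blue board, red jar and sanding block on the yellow board, the rest of the stock left in place and nothing knocked over.

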